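Hold the cupboard lid at the tape mark while its stay is fitted

ROBOT

A 7-joint arm with a two-finger parallel gripper is mounted at the origin on the work surface. World frame = base frame: x ahead of the robot, y to its left, z up, the work surface at z = 0. Lengths are in m, angles in rad, forces in N, time in s.
With the tool pointing down it reaches from about 0.35 to 0.9 m from the base axis. Payload 8.1 kg.
Tool frame: the origin (TCP) lies on the centre line of the jaws, within the pads' length; the fingertips stand arm.tips_ahead ahead of it and the grasp point (between the pads) lies 8 mm behind it (arm.tips_ahead is the distance from the TCP to the fingertips, in m); z points along the fingers, y is the direction in which the jaws open and shut (so a half turn about z gives the same grasp; the last joint's range is limited). The gripper opens to 92 mm and grips with 3 to 60 N. Pads are 19 mm wide; open, the fingers measure 130 mm over their backs; the gripper's body (75 mm by 190 mm) begins 47 mm behind the grasp point.
Start: joints at [-1.431, 0.434, 0.025, 1.573, -0.012, 1.134, -0.075], TCP at [0.15, 0.607, 0.238] pointing down, gripper open.
Joint ranges: [-2.62, 2.62], [-0.44, 2.09], [-1.27, 1.32], [0.08, 2.57], [-1.32, 4.46], [0.12, 2], [-2.74, 2.74]. Speed limits (rad/s): [2.22, 2.22, 3.01, 3.01, 3.14, 3.14, 3.14].

INTERFACE

Orientations are given as a rotation vector (axis times angle).
In Python, from cell import arm gives the robot as it stands. The module is installed in compiled form; this text tells all that it offers.
- The arm moves only by the tool jog_arm, never from a script. Its argument "moves" is a list of rows, each an object with "twist": the turn, a rotation vector about the tool's x, y, z in units of 10 degrees (1.0 is 10 degrees), a list of three; "xyz": the shift along the tool's x, y, z in units of 60 mm (1.0 is 60 mm), a list of three; "grip": the closure, from -1 (fully open) to 1 (shut). A call has 1 to 5 rows; each row is the pose to reach, as a shift and turn from the pose commanded when the call began, along the tool's axes at that moment; what a row does not reach only later rows make up. A row lasts 1/8 s, in which the tool goes at most 62.5 mm and 10.7 degrees, less where a joint would pass 70% of its speed; a pose out of reach is approached as far as the arm can. A call with a gripper value outside its range is refused whole. The fingers move at their own pace and stop on an object; "force" is the grip in N (left out, the last holds). Time passes only in rows, so rows that repeat a pose let the fingers close. It gives the time, the measured TCP pose, the force and the opening at its end, in the units of the state.
- arm.observe(): the state, without advancing time (a new reading comes with each control period).
- arm.get_image(name): name is "scene" or "top"; returns the picture (420x560x3 uint8, blue, green, red); there is no depth.
- arm.camera_params(name): a dict with "mtx" (3x3 intrinsics, pixels), "T" (4x4, takes a point from camera to world coordinates). Camera axes: x right, y down, z forward; pixel columns grow to the right and rows downward; lengths in m; the calibration is good to about 2 mm. A picture is of the moment at which its call begins. camera_params takes no time and is no camera call.
- arm.sign_off(): hands the job in, once; it reports no verdict.
The state is a dict: "clock": time; "joints": joint angles; "dq": joint speeds; "joint_efforts": joint torques, N m; "position": TCP position; "ee_rot": TCP orientation; "force": force on the tool from outside, world axes, zero at the start; "ft_torque": the same for the moment, N m; "width": opening from 0.0 (shut) to 1.0 (fully open).
Only numpy, scipy, OpenCV 4.12 (cv2) and the standard library are available. Lean on these libraries where they do the work, as an engineer would, in place of code of your own. Each camera call takes 0.05 s, during which the arm holds its last target. There are 200 camera calls.

TASK

I want to screw a stay onto the lift-up lid of the little desk cupboard. Swing its front door wide open, about square to the front, so that I can reach in; then raise the lid until its side edge lies along the strip of masking tape on the bookshelf's side panel, and finish there, still holding the lid steady at that angle with the gripper (do not let go). Never let the lid drop, and leave the things lying on the desk where they are.

Things in the scene. Friction and masses are not known exactly. Their poses are not given: they have to be found in the camera images.
- unit: Fixed brown wooden desk unit: a low cupboard 200 mm wide, 180 deep, 169 high with its lid, and built onto its right (seen from the robot) a taller open book bay, 158 wide, 315 high. Origin: on the desk under the low cupboard's centre. x runs from front to back, y left, z up. Front at x = -90 mm, sides at y = -100 and 100; the bay's side panel by the lid: face at y = -102, x from -118 to 94.
- door (a joint): Front door of the low cupboard (198 mm wide, 132 mm high, 12 mm thick, 0.35 kg), hinged on the upright edge at its right (-y) side, next to the book bay. 0 = shut, 1.57 = square to the front, stop at 1.6 rad; it swings towards the robot and stays where it is left (light hinge friction, no latch). It may start up to 0.25 rad ajar.
- door_handle (a point): Point on the axis of the door's black bow handle, 120 mm above the desk: a round upright bar 10 mm thick, 38 mm off the door's face, 155 mm from the hinge line, reaching from 60 to 144 mm above the desk (25 mm below the lid's top) and joined to the door at both ends. Axes turn with the door: at door 0, those of unit.
- door_hinge (a point): Point on the door's upright hinge line, at the front right edge of the cupboard, 120 mm above the desk.
- lid (a joint): Lift-up lid of the low cupboard (178 mm front to back, 196 mm wide, 14 mm thick, 0.3 to 0.65 kg). 0 = shut, grows as its front edge is raised; stop at 1.5 rad. The hinge is free: the lid falls shut when let go.
- lid_handle (a point): Middle of the black bow handle on the lid: a round bar 10 mm thick along y, 76 mm of it straight, its axis 36 mm above the lid's top face (50 mm above its underside), 110 mm from the bay's side panel, 140 mm in front of the hinge line and, lid shut, 205 mm above the desk. Axes turn with the lid: x from its front to its back, y left along hinge and bar, z out of its top.
- lid_hinge (a point): Point on the lid's hinge line, straight behind the middle of its handle. The line runs along y at the back of the cupboard, level with the lid's underside, 155 mm above the desk. Axes turn with the lid.
- lid_front (a point): Front right corner of the lid, next to the bay's side panel, 180 mm from the hinge line, at half its thickness. Axes turn with the lid: x lies along the lid's side edge.
- tape (a joint): The angle at which the strip of pale masking tape is stuck on the bay's side panel, beside the lid (115 mm long, 14 mm wide, as wide as the lid is thick). It points at the lid's hinge line, from 100 to 215 mm from it. Its value is measured as the lid's: the lid lies along the strip when lid has this value.
- tape_end (a point): Outer (front upper) end of the tape strip, at half its width, 215 mm from the lid's hinge line. Its x axis lies along the strip, towards the hinge.
- mug: White mug (38 mm radius, 90 mm high) standing to the left of the cupboard, handle away from it. Bystander. Origin at the centre of its underside.
- screwdriver: Screwdriver lying on the desk to the left, in front. Bystander. Origin under its middle, x along it.
- stay: Brass lid stay, a flat bar 150 mm long and 14 mm wide, lying on the desk to the right, in front of the book bay. Bystander. Origin under its middle.
- flask: Steel flask (34 mm radius, 200 mm high) standing to the right of the book bay. Bystander. Origin at the centre of its underside.

How it is judged:
By the outcome, as a careful person would: the job done as asked, in the order asked, and still so for the second after the job is handed in, while the arm keeps its last pose, push and grip.
It also fails if it takes over 51 s, if anything falls off the work surface, if the arm or the gripper's body presses on something with over 40 N, if the wrist force passes 120 N, or if a joint passes its speed limit or range.

## Working session

There is one attempt and no reset: what is moved stays moved. The work goes in short steps, Python scripts to look and compute and a tool call to move; the robot and the scene stay as the last step left them, time stands still between calls to the robot, and variables do not carry over. Pictures are saved under pics/ and viewed, about 8 in all and at most 12, crops included, and the job is handed in when it is done.

Besides the shell and the picture viewer there is one more tool, called after "Request:" by a JSON object that holds its "api" and its "payload". jog_arm: Moves the arm, as the interface text tells. Its arguments: {"type":"object","properties":{"moves":{"type":"array","items":{"type":"object","properties":{"twist":{"type":"array","items":{"type":"number"}},"xyz":{"type":"array","items":{"type":"number"}},"grip":{"type":"number"}}}},"force":{"type":"number"}},"required":["moves"]}

```bash
mkdir -p pics; ls; python3 - <<'E'
from cell import arm
import cv2,numpy as np
np.set_printoptions(precision=4,suppress=True)
for n in("scene","top"):
    cv2.imwrite(f"pics/{n}0.png",arm.get_image(n)); p=arm.camera_params(n); print(n,p["mtx"],p["T"])
print(arm.observe(),arm.tips_ahead)
E
```

```text
pics
scene [[429.1951   0.     271.5409]
 [  0.     429.1951 212.2247]
 [  0.       0.       1.    ]] [[ 0.9884 -0.1422  0.0534  0.5709]
 [-0.1519 -0.9262  0.345  -0.3444]
 [ 0.0004 -0.3491 -0.9371  1.059 ]
 [ 0.      0.      0.      1.    ]]
top [[428.1422   0.     280.2652]
 [  0.     428.1422 217.2108]
 [  0.       0.       1.    ]] [[-0.0058 -0.993   0.1183  0.4722]
 [-0.9998  0.0038 -0.0169  0.0224]
 [ 0.0164 -0.1184 -0.9928  1.2366]
 [ 0.      0.      0.      1.    ]]
{'clock': 0.1, 'joints': array([-1.4306,  0.4352,  0.025 ,  1.574 , -0.0116,  1.134 , -0.0751]), 'dq': array([-0.0004, -0.0029,  0.0017, -0.0019,  0.0006, -0.0006, -0.0008]), 'joint_efforts': array([  0.0033, -66.9123,   0.9879, -31.5145,  -0.0605,   0.0375,
         0.0001]), 'position': array([0.1502, 0.6062, 0.237 ]), 'ee_rot': array([-0.3805, -3.1184,  0.0022]), 'force': array([ 0.1176, -0.7327,  0.7844]), 'ft_torque': array([ 0.003 , -0.0082, -0.0038]), 'width': 1.0028812779579241} 0.011
```

View pics/scene0.png

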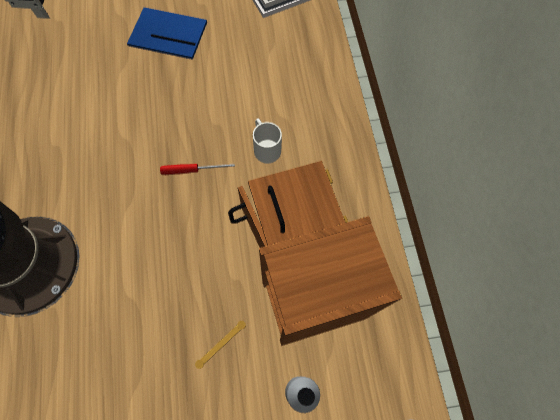

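View pics/top0.png

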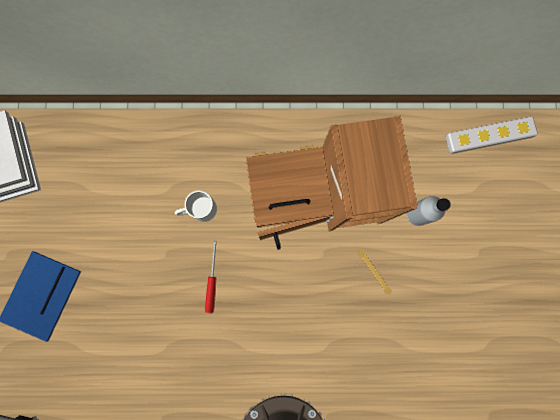

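The scene view shows the unit with the lid handle at about (276,210) and the door handle at (237,213). The top view has the lid handle at (289,204), the door slightly ajar with its handle at (277,241), and the pale tape at (336,180). I'll enlarge both crops.

```bash
python3 - <<'E'
import cv2,numpy as np
a=cv2.imread("pics/top0.png")[110:260,235:425]; b=cv2.imread("pics/scene0.png")[150:350,215:410]
a=cv2.resize(a,None,fx=4,fy=4,interpolation=cv2.INTER_CUBIC)
cv2.imwrite("pics/topc.png",a)
t=cv2.imread("pics/top0.png").astype(int); s=cv2.imread("pics/scene0.png").astype(int)
for n,i,r in(("top",t,(150,260,240,330)),("scene",s,(150,260,215,300))):
    m=np.zeros(i.shape[:2],np.uint8); m[r[0]:r[1],r[2]:r[3]]=(i.max(2)<45)[r[0]:r[1],r[2]:r[3]]
    k,l,st,c=cv2.connectedComponentsWithStats(m)
    for j in range(1,k):
        if st[j,4]>25:
            p=np.argwhere(l==j)[:,::-1].astype(np.float32); print(n,st[j],c[j],cv2.boxPoints(cv2.minAreaRect(p)).round(1).tolist())
# tape: pale pixels near panel
hsv=cv2.cvtColor(t.astype(np.uint8),cv2.COLOR_BGR2HSV)
m=np.zeros(t.shape[:2],np.uint8); m[150:235,322:350]=((hsv[...,1]<90)&(hsv[...,2]>120))[150:235,322:350]
p=np.argwhere(m)[:,::-1].astype(np.float32); print(len(p),cv2.boxPoints(cv2.minAreaRect(p)).round(1).tolist())
E
```

```text
top [269 199  41  10 136] [289.02941176 202.79411765] [[268.3999938964844, 203.6999969482422], [308.79998779296875, 198.1999969482422], [309.3999938964844, 202.8000030517578], [269.0, 208.3000030517578]]
top [272 232   8  17  55] [276.47272727 239.72727273] [[272.0, 233.0], [276.79998779296875, 231.39999389648438], [282.0, 247.0], [277.20001220703125, 248.60000610351562]]
scene [268 186  17  47 211] [276.69194313 208.20853081] [[266.29998779296875, 186.89999389648438], [271.3999938964844, 185.1999969482422], [286.6000061035156, 230.8000030517578], [281.5, 232.5]]
scene [229 203  19  20 151] [237.11258278 213.41059603] [[226.5, 207.6999969482422], [244.60000610351562, 202.1999969482422], [249.39999389648438, 218.3000030517578], [231.3000030517578, 223.6999969482422]]
107 [[324.8999938964844, 221.89999389648438], [330.20001220703125, 164.89999389648438], [344.0, 166.1999969482422], [338.79998779296875, 223.1999969482422]]
```

View pics/topc.png

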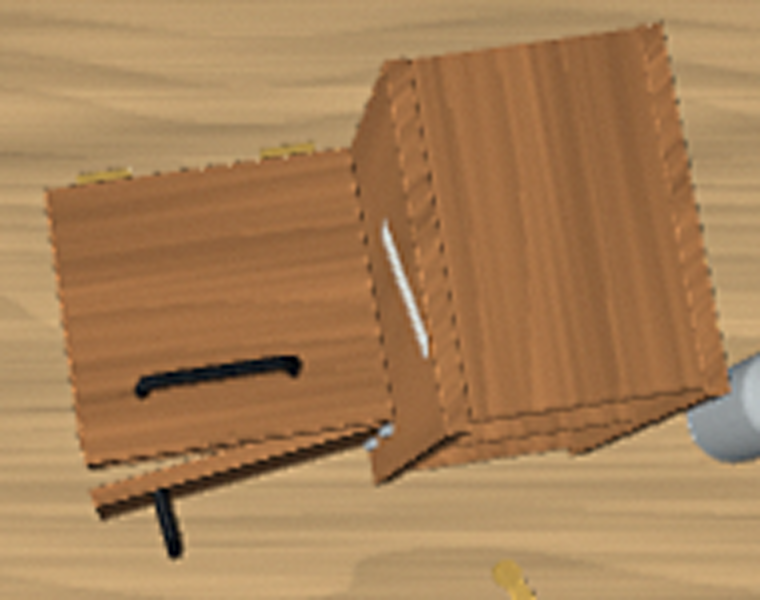

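Top crop (4x): lid corners are at (48,190), (90,467), (393,420), (355,150). The tape runs from (385,222) to (427,355), the door-handle tip is at (175,550), and the door's top edge goes from (90,490) to (390,425). I'll cast these to get the unit's pose, the door angle and the tape angle.

```bash
cat >h.py <<'E'
from cell import arm
import cv2,numpy as np
from scipy.spatial.transform import Rotation as R
from scipy.optimize import least_squares
np.set_printoptions(precision=4,suppress=True)
P={n:arm.camera_params(n) for n in("scene","top")}
def ray(n,uv):
    p=P[n]; d=p["T"][:3,:3]@np.linalg.solve(p["mtx"],[uv[0],uv[1],1]); return p["T"][:3,3],d
def onplane(n,uv,nrm,c):
    o,d=ray(n,uv); return o+d*(c-nrm@o)/(nrm@d)
def onz(n,uv,z): return onplane(n,uv,np.array([0,0,1.]),z)
def tri(a,b):  # two views: scene uv a, top uv b
    o1,d1=ray("scene",a); o2,d2=ray("top",b)
    s=np.linalg.lstsq(np.c_[d1,-d2],o2-o1,rcond=None)[0]; p,q=o1+s[0]*d1,o2+s[1]*d2
    return (p+q)/2,np.linalg.norm(p-q)
E
python3 - <<'E'
from h import *
c=lambda u,v:(235+u/4-.375,110+v/4-.375)
W=np.array([onz("top",c(*q),.169)[:2] for q in[(48,190),(90,467),(393,420),(355,150)]])
L=np.array([[.089,.098],[-.089,.098],[-.089,-.098],[.089,-.098]])
f=lambda q:(L@np.array([[np.cos(q[2]),np.sin(q[2])],[-np.sin(q[2]),np.cos(q[2])]])+q[:2]-W).ravel()
r=least_squares(f,[.7,0,0]); x,y,th=r.x; print("unit",r.x,np.degrees(th),r.fun*1e3)
U=np.eye(3);U=R.from_euler('z',th).as_matrix(); o=np.array([x,y,0])
tou=lambda w:U.T@(w-o)
a,e=tri((266.5+2.5,186+1.5),(268.7+1,206)); b,e2=tri((284,230.5),(308.5,200.5)); print("lid handle ends",tou(a),e,tou(b),e2)
m,e=tri((276.7,208.2),(289.03,202.8)); print("lid h mid",tou(m),e,m,"expect",o+U@[-.05,.008,.205])
n=U[:,1]; cpl=n@(o+U@[0,-.102,0])
for q in[(385,222),(427,355)]:
    t=tou(onplane("top",c(*q),n,cpl)); d=np.array([.09-t[0],t[2]-.155]); print("tape",t,np.hypot(*d),np.arctan2(d[1],d[0]))
h=tou(onz("top",c(176,552),.139)); print("door handle tip(top z.139)",h)
for q in[(90,490),(105,520),(390,425)]: print("door edge",tou(onz("top",c(*q),.150)))
for i,q in enumerate([(247,157)]):pass
E
```

```text
unit [ 0.6791 -0.0212  0.1381] 7.913689763861547 [-0.3926 -0.9222  0.8692  1.4446 -1.0746 -2.0778  0.5981  1.5554]
lid handle ends [-0.0481  0.0587  0.1986] 0.0005026883039421068 [-0.0444 -0.0395  0.1799] 0.0011476810981332797
lid h mid [-0.0454  0.0102  0.191 ] 0.00019124943610803824 [ 0.6327 -0.0173  0.191 ] expect [ 0.6285 -0.0201  0.205 ]
tape [ 0.027  -0.102   0.2223] 0.09221734188047159 0.8187369169285235
tape [-0.0665 -0.102   0.2889] 0.2060134715249689 0.7078290660041763
door handle tip(top z.139) [-0.1489  0.0504  0.139 ]
door edge [-0.1027  0.0991  0.15  ]
door edge [-0.1229  0.0924  0.15  ]
door edge [-0.0886 -0.0967  0.15  ]
```

```bash
cat >>h.py <<'E'
UO=np.array([.6791,-.0212,0.]); YAW=.1381; U=R.from_euler('z',YAW).as_matrix()
w=lambda *p: UO+U@np.array(p)
tou=lambda p:U.T@(np.asarray(p)-UO)
def down(ydeg,tilt=0):  # tool pointing down, tool y at world azimuth ydeg; tilt>0: tool z leans toward +tool y
    a=np.radians(ydeg); y=np.array([np.cos(a),np.sin(a),0]); z=np.array([0,0,-1.])
    M=np.c_[np.cross(y,z),y,z]; return R.from_matrix(M)*R.from_euler('x',-np.radians(tilt))
def rel(p,r,P2,R2):
    return (r.inv().apply(P2-p)/.06).round(3),(np.degrees((r.inv()*R2).as_rotvec())/10).round(3)
def hand(phi): # door handle axis in unit frame
    return np.array([-.09,-.1,0])+R.from_euler('z',phi).apply([-.05,.155,0])
E
python3 - <<'E'
from h import *
print("handle scene",tou(onz("scene",(229.5,206.5),.142)),"lidhandle top",tou(onz("top",(289.03,202.5),.207)),"scene",tou(onz("scene",(276.3,208.2),.205)))
for f in(0,.05,.1): print(f,hand(f))
s=arm.observe(); p=s["position"];r=R.from_rotvec(s["ee_rot"])
print(r.as_matrix())
T=w(-.147,.0505,.22); yd=[76.0-154*k/3 for k in(1,2,3)]
for k in(1,2,3):
    P2=s["position"]+(T-s["position"])*k/3; R2=down(76-(154+YAW*0)*k/3)
    print(P2,rel(p,r,P2,R2)); p,r=P2,R2
E
```

```text
handle scene [-0.1417  0.063   0.142 ] lidhandle top [-0.0471  0.011   0.207 ] scene [-0.0478  0.0054  0.205 ]
0 [-0.14   0.055  0.   ]
0.05 [-0.1477  0.0523  0.    ]
0.1 [-0.1552  0.0492  0.    ]
[[-0.9707  0.2405 -0.0002]
 [ 0.2405  0.9707 -0.0014]
 [-0.0001 -0.0014 -1.    ]]
[0.2756 0.407  0.2313] (array([-2.828, -2.72 ,  0.099]), array([-0.007,  0.004,  5.142]))
[0.4011 0.2078 0.2257] (array([-3.89 ,  0.514,  0.095]), array([0.   , 0.   , 5.133]))
[0.5265 0.0086 0.22  ] (array([-2.029,  3.359,  0.095]), array([0.   , 0.   , 5.133]))
```

Request:
{"api": "jog_arm", "payload": {"moves": [{"xyz":[-0.57,-0.54,0.02],"twist":[0,0,1.03],"grip":-1},{"xyz":[-1.13,-1.09,0.04],"twist":[0,0,2.06],"grip":-1},{"xyz":[-1.7,-1.63,0.06],"twist":[0,0,3.08],"grip":-1},{"xyz":[-2.26,-2.18,0.08],"twist":[0,0,4.11],"grip":-1},{"xyz":[-2.83,-2.72,0.1],"twist":[0,0,5.14],"grip":-1}]}}

```text
clock: 0.72
position: [0.2764, 0.4058, 0.2315]
ee_rot: [-1.703, -2.64, 0.001]
force: [1.2, 0.5, 0.5]
width: 1.0
```

Request:
{"api": "jog_arm", "payload": {"moves": [{"xyz":[-0.78,0.1,0.02],"twist":[0,0,1.03],"grip":-1},{"xyz":[-1.56,0.2,0.04],"twist":[0,0,2.05],"grip":-1},{"xyz":[-2.33,0.31,0.06],"twist":[0,0,3.08],"grip":-1},{"xyz":[-3.11,0.41,0.08],"twist":[0,0,4.1],"grip":-1},{"xyz":[-3.89,0.51,0.1],"twist":[0,0,5.13],"grip":-1}]}}

```text
clock: 1.35
position: [0.4016, 0.2067, 0.2257]
ee_rot: [-2.678, -1.643, 0.0]
force: [0.6, -0.6, -0.4]
width: 1.0
```

Request:
{"api": "jog_arm", "payload": {"moves": [{"xyz":[-0.41,0.67,0.02],"twist":[0,0,1.03],"grip":-1},{"xyz":[-0.81,1.34,0.04],"twist":[0,0,2.05],"grip":-1},{"xyz":[-1.22,2.02,0.06],"twist":[0,0,3.08],"grip":-1},{"xyz":[-1.62,2.69,0.08],"twist":[0,0,4.1],"grip":-1},{"xyz":[-2.03,3.36,0.1],"twist":[0,0,5.13],"grip":-1}]}}

```text
clock: 1.98
position: [0.5273, 0.0078, 0.2196]
ee_rot: [-3.125, -0.322, 0.0]
force: [-0.2, -0.1, -0.8]
width: 0.996
```

Request:
{"api": "jog_arm", "payload": {"moves": [{"xyz":[0,0,0.5],"grip":-1},{"xyz":[0,0,0.9],"grip":-1},{"xyz":[0,0,1.3],"grip":-1},{"xyz":[0,0,1.6],"grip":-1},{"xyz":[0,0,1.87],"grip":-1}]}}

```text
invalid input at $.moves[0]: expected keys twist, xyz, grip
```

Request:
{"api": "jog_arm", "payload": {"moves": [{"xyz":[0,0,0],"grip":1},{"xyz":[0,0,0],"grip":1},{"xyz":[0,0,0],"grip":1},{"xyz":[0,0,0],"grip":1},{"xyz":[0,0,0],"grip":1}], "force": 15}}

```text
invalid input at $.moves[0]: expected keys twist, xyz, grip
```

Request:
{"api": "jog_arm", "payload": {"moves": [{"xyz":[0,0,0.5],"twist":[0,0,0],"grip":-1},{"xyz":[0,0,0.9],"twist":[0,0,0],"grip":-1},{"xyz":[0,0,1.3],"twist":[0,0,0],"grip":-1},{"xyz":[0,0,1.6],"twist":[0,0,0],"grip":-1},{"xyz":[0,0,1.87],"twist":[0,0,0],"grip":-1}]}}

```text
clock: 2.6
position: [0.5268, 0.009, 0.1067]
ee_rot: [-3.124, -0.331, 0.0]
force: [0.7, -0.2, 0.1]
width: 1.001
```

Request:
{"api": "jog_arm", "payload": {"moves": [{"xyz":[0,0,0],"twist":[0,0,0],"grip":1},{"xyz":[0,0,0],"twist":[0,0,0],"grip":1},{"xyz":[0,0,0],"twist":[0,0,0],"grip":1},{"xyz":[0,0,0],"twist":[0,0,0],"grip":1},{"xyz":[0,0,0],"twist":[0,0,0],"grip":1}], "force": 15}}

```text
clock: 3.22
position: [0.5269, 0.009, 0.1078]
ee_rot: [-3.124, -0.331, -0.001]
force: [0.6, -0.5, 0.4]
width: 0.509
```

Request:
{"api": "jog_arm", "payload": {"moves": [{"xyz":[0,0,0],"twist":[0,0,0],"grip":1},{"xyz":[0,0,0],"twist":[0,0,0],"grip":1},{"xyz":[0,0,0],"twist":[0,0,0],"grip":1},{"xyz":[0,0,0],"twist":[0,0,0],"grip":1},{"xyz":[0,0,0],"twist":[0,0,0],"grip":1}]}}

```text
clock: 3.85
position: [0.5263, 0.0102, 0.1074]
ee_rot: [-3.122, -0.333, 0.002]
force: [-2.1, 5.2, 2.9]
width: 0.103
```

```bash
python3 - <<'E'
from h import *
i=arm.get_image("scene"); j=arm.get_image("top"); print(arm.observe())
f=lambda a:cv2.resize(a,(400,400),interpolation=cv2.INTER_CUBIC)
cv2.imwrite("pics/grasp1.png",np.hstack([f(i[150:270,190:310]),f(j[150:270,230:350])]))
# arc plan: start hand(.05)->end, offsets from nominal
s=arm.observe();print(tou(s["position"]))
E
```

```text
{'clock': 3.95, 'joints': array([-0.6218,  0.5008,  0.6974,  2.001 , -0.448 ,  0.7964, -1.0219]), 'dq': array([ 0.0004,  0.0005, -0.0004,  0.0014,  0.0003,  0.0008, -0.0003]), 'joint_efforts': array([  2.6464, -52.7453,  12.5414, -22.7373,   0.64  ,  -1.0969,
        -0.1017]), 'position': array([0.5263, 0.0102, 0.1074]), 'ee_rot': array([-3.1224, -0.3327,  0.0015]), 'force': array([-2.698 ,  4.3253,  2.0265]), 'ft_torque': array([0.5934, 0.5196, 0.075 ]), 'width': 0.10569135592087606}
[-0.147   0.0521  0.1074]
```

```bash
python3 - <<'E'
from h import *
r0=down(-78.2); p0=w(*hand(.05))
for k in range(1,6):
    a=.38*k/5; print(rel(p0,r0,w(*hand(.05+a)),R.from_rotvec([0,0,a])*r0))
E
```

```text
(array([-0.195,  0.067,  0.   ]), array([ 0.   ,  0.   , -0.435]))
(array([-0.384,  0.149,  0.   ]), array([ 0.   ,  0.   , -0.871]))
(array([-0.567,  0.245,  0.   ]), array([ 0.   ,  0.   , -1.306]))
(array([-0.742,  0.355,  0.   ]), array([ 0.   ,  0.   , -1.742]))
(array([-0.907,  0.477,  0.   ]), array([ 0.   ,  0.   , -2.177]))
```

View pics/grasp1.png

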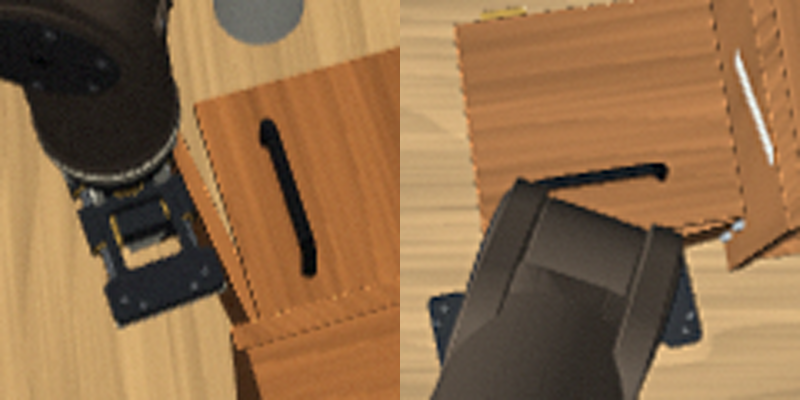

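The picture shows the gripper at the door handle, parallel to the door. Its body, near scene-crop (150,250), clears the lid's front edge. I'll start the swing.

Request:
{"api": "jog_arm", "payload": {"moves": [{"xyz":[-0.195,0.067,0],"twist":[0,0,-0.435],"grip":1},{"xyz":[-0.384,0.149,0],"twist":[0,0,-0.871],"grip":1},{"xyz":[-0.567,0.245,0],"twist":[0,0,-1.306],"grip":1},{"xyz":[-0.742,0.355,0],"twist":[0,0,-1.742],"grip":1},{"xyz":[-0.907,0.477,0],"twist":[0,0,-2.177],"grip":1}], "force": 20}}

```text
clock: 4.58
position: [0.4795, -0.0306, 0.1074]
ee_rot: [3.004, 0.919, 0.001]
force: [2.9, -0.6, -6.0]
width: 0.105
```

Request:
{"api": "jog_arm", "payload": {"moves": [{"xyz":[-0.195,0.067,0],"twist":[0,0,-0.435],"grip":1},{"xyz":[-0.384,0.149,0],"twist":[0,0,-0.871],"grip":1},{"xyz":[-0.567,0.245,0],"twist":[0,0,-1.306],"grip":1},{"xyz":[-0.742,0.355,0],"twist":[0,0,-1.742],"grip":1},{"xyz":[-0.907,0.477,0],"twist":[0,0,-2.177],"grip":1}]}}

```text
clock: 5.2
position: [0.452, -0.0853, 0.1075]
ee_rot: [2.774, 1.468, 0.004]
force: [10.0, -2.5, -14.9]
width: 0.104
```

Request:
{"api": "jog_arm", "payload": {"moves": [{"xyz":[-0.195,0.067,0],"twist":[0,0,-0.435],"grip":1},{"xyz":[-0.384,0.149,0],"twist":[0,0,-0.871],"grip":1},{"xyz":[-0.567,0.245,0],"twist":[0,0,-1.306],"grip":1},{"xyz":[-0.742,0.355,0],"twist":[0,0,-1.742],"grip":1},{"xyz":[-0.907,0.477,0],"twist":[0,0,-2.177],"grip":1}]}}

```text
clock: 5.82
position: [0.447, -0.1457, 0.1076]
ee_rot: [2.444, 1.966, 0.006]
force: [16.9, 2.6, -23.0]
width: 0.107
```

Request:
{"api": "jog_arm", "payload": {"moves": [{"xyz":[-0.195,0.067,0],"twist":[0,0,-0.435],"grip":1},{"xyz":[-0.384,0.149,0],"twist":[0,0,-0.871],"grip":1},{"xyz":[-0.567,0.245,0],"twist":[0,0,-1.306],"grip":1},{"xyz":[-0.742,0.355,0],"twist":[0,0,-1.742],"grip":1},{"xyz":[-0.88,0.455,0],"twist":[0,0,-2.1],"grip":1}]}}

```text
clock: 6.45
position: [0.4604, -0.1967, 0.1071]
ee_rot: [-2.041, -2.382, -0.009]
force: [3.2, 31.1, 4.5]
width: 0.105
```

```bash
python3 - <<'E'
from h import *
i=arm.get_image("scene"); j=arm.get_image("top"); s=arm.observe()
cv2.imwrite("pics/door1.png",np.hstack([cv2.resize(i[120:360,150:390],(400,400)),cv2.resize(j[140:320,220:400],(400,400),interpolation=cv2.INTER_CUBIC)]))
q=tou(s["position"])-[-.09,-.1,0]; print(s,q,np.hypot(*q[:2]),"phi",np.arctan2(q[1],q[0])-np.arctan2(.155,-.05))
E
```

```text
{'clock': 6.55, 'joints': array([ 0.0694,  0.4033,  0.3057,  2.0393, -0.1889,  0.7265,  0.6474]), 'dq': array([-0.0129, -0.0045,  0.0126,  0.0107,  0.003 , -0.0173, -0.0509]), 'joint_efforts': array([ 11.873 , -52.9715,  15.5927, -22.6042,   5.0208,  -0.758 ,
         0.9316]), 'position': array([ 0.4605, -0.1973,  0.1071]), 'ee_rot': array([-2.0422, -2.382 , -0.0088]), 'force': array([ 7.3808, 20.6701, -2.0873]), 'ft_torque': array([ 4.1443, -1.5412,  0.0567]), 'width': 0.10415161050441442} [-0.1508 -0.0444  0.1071] 0.15719506636948882 phi -4.738330339123361
```

View pics/door1.png

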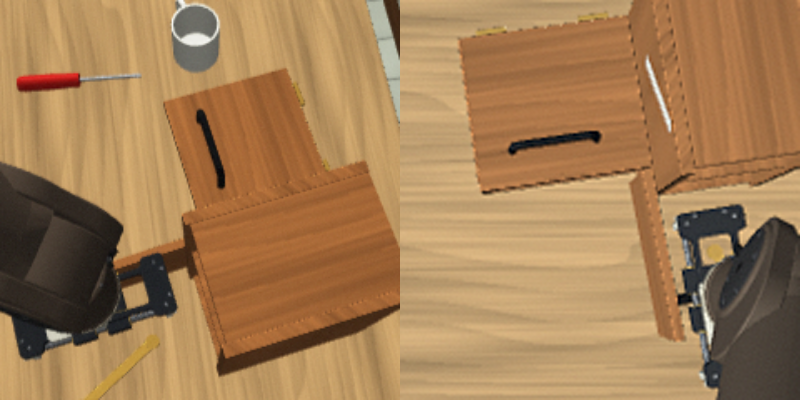

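The pictures show the door swung square to the front, its top edge from top-crop (640,178) to (675,340). The force is up, so the door is against its 1.6 stop. I'll back off about 5 mm, release and rise.

Request:
{"api": "jog_arm", "payload": {"moves": [{"xyz":[0.05,0,0],"twist":[0,0,0.1],"grip":1},{"xyz":[0.1,0,0],"twist":[0,0,0.2],"grip":1},{"xyz":[0.1,0,0],"twist":[0,0,0.2],"grip":1}]}}

```text
clock: 6.92
position: [0.4595, -0.1954, 0.1072]
ee_rot: [2.091, 2.343, 0.004]
force: [8.5, 5.5, -10.8]
width: 0.103
```

Request:
{"api": "jog_arm", "payload": {"moves": [{"xyz":[0,0,0],"twist":[0,0,0],"grip":-1},{"xyz":[0,0,0],"twist":[0,0,0],"grip":-1},{"xyz":[0,0,0],"twist":[0,0,0],"grip":-1},{"xyz":[0,0,0],"twist":[0,0,0],"grip":-1},{"xyz":[0,0,0],"twist":[0,0,0],"grip":-1}]}}

```text
clock: 7.55
position: [0.4574, -0.1973, 0.1076]
ee_rot: [2.094, 2.342, 0.0]
force: [0.8, -0.5, 0.4]
width: 0.597
```

Request:
{"api": "jog_arm", "payload": {"moves": [{"xyz":[0,0,-0.4],"twist":[0,0,0],"grip":-1},{"xyz":[0,0,-1],"twist":[0,0,0],"grip":-1},{"xyz":[0,0,-1.8],"twist":[0,0,0],"grip":-1},{"xyz":[0,0,-2.6],"twist":[0,0,0],"grip":-1},{"xyz":[0,0,-3.3],"twist":[0,0,0],"grip":-1}]}}

```text
clock: 8.18
position: [0.4573, -0.1973, 0.3075]
ee_rot: [2.094, 2.341, 0.001]
force: [1.2, -0.1, -1.2]
width: 0.998
```

```bash
python3 - <<'E'
from h import *
s=arm.observe(); p,r=s["position"],R.from_rotvec(s["ee_rot"]); print(s["clock"],p,s["joints"],r.as_matrix()[:,1])
# next: above lid handle
T=w(-.0485,.008,.305); R2=down(np.degrees(YAW)); print(T,rel(p,r,T,R2))
j=arm.get_image("top"); cv2.imwrite("pics/top2.png",j)
g=cv2.cvtColor(j,cv2.COLOR_BGR2HSV)
c=j[170:310,310:400]; cv2.imwrite("pics/top2c.png",cv2.resize(j[140:310,230:400],(700,600),interpolation=cv2.INTER_CUBIC))
E
```

```text
8.175 [ 0.4573 -0.1973  0.3075] [-0.0267  0.166   0.3864  1.7915 -0.0672  1.1959  0.4908] [0.9938 0.1111 0.001 ]
[ 0.63  -0.02   0.305] (array([2.618, 3.188, 0.043]), array([ 0.005,  0.001, -0.153]))
```

View pics/top2c.png

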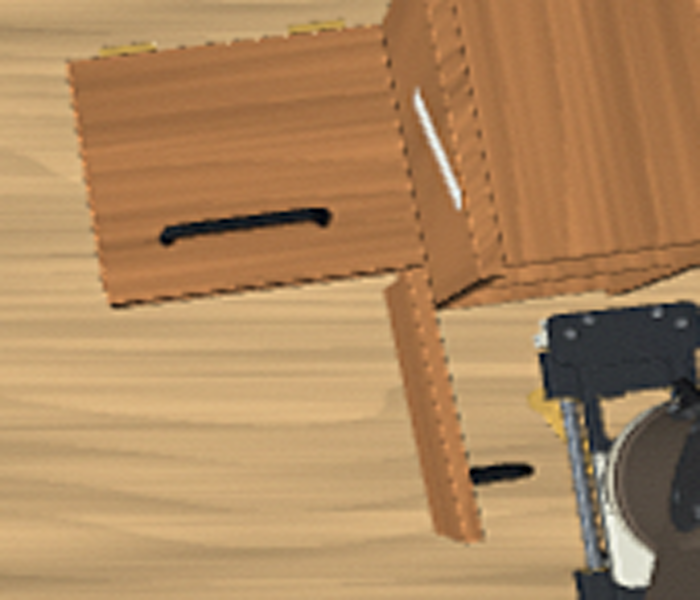

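The top crop shows the door square, from (425,265) to (483,540). The handle is free, and the stay and other things are untouched. Next I go to the lid handle, moving sideways first to clear the bay corner.

Request:
{"api": "jog_arm", "payload": {"moves": [{"xyz":[0.87,0,0],"twist":[0,0,0],"grip":-1},{"xyz":[1.74,0.3,0],"twist":[0,0,0],"grip":-1},{"xyz":[2.5,0.9,0],"twist":[0,0,-0.1],"grip":-1},{"xyz":[2.6,1.8,0.02],"twist":[0,0,-0.15],"grip":-1},{"xyz":[2.62,2.6,0.04],"twist":[0,0,-0.15],"grip":-1}]}}

```text
clock: 8.85
position: [0.5965, -0.0219, 0.3029]
ee_rot: [-2.06, -2.372, -0.001]
force: [0.6, 0.0, 0.3]
width: 0.999
```

```bash
python3 - <<'E'
from h import *
s=arm.observe(); p,r=s["position"],R.from_rotvec(s["ee_rot"]); print(s["clock"],p,s["joints"])
print(rel(p,r,w(-.0485,.008,.197),down(np.degrees(YAW))))
d=[tou(onz("top",(230+u/4.118,140+v/3.53),.152)) for u,v in((425,265),(483,540),(400,275),(468,542))]
for a,b in((0,1),(2,3)): e=d[b]-d[a]; print("door",np.arctan2(e[1],e[0])+2*np.pi-np.pi/2, d[a],d[b])
E
```

```text
8.85 [ 0.5965 -0.0219  0.3029] [-0.2426  0.3441  0.2649  1.563  -0.0939  1.2465  0.1776]
(array([-0.047,  0.556,  1.766]), array([ 0.002, -0.003,  0.012]))
door 1.5906207904444831 [-0.0871 -0.0994  0.152 ] [-0.2863 -0.1033  0.152 ]
door 1.6284730041336815 [-0.0921 -0.0829  0.152 ] [-0.2864 -0.0941  0.152 ]
```

Request:
{"api": "jog_arm", "payload": {"moves": [{"xyz":[-0.04,0.4,0.1],"twist":[0,0,0],"grip":-1},{"xyz":[-0.04,0.56,0.6],"twist":[0,0,0],"grip":-1},{"xyz":[-0.04,0.56,1.1],"twist":[0,0,0],"grip":-1},{"xyz":[-0.04,0.56,1.5],"twist":[0,0,0],"grip":-1},{"xyz":[-0.04,0.56,1.77],"twist":[0,0,0],"grip":-1}]}}

```text
clock: 9.48
position: [0.628, -0.0213, 0.1954]
ee_rot: [-2.063, -2.368, 0.002]
force: [0.0, -0.9, -0.1]
width: 1.002
```

Request:
{"api": "jog_arm", "payload": {"moves": [{"xyz":[0,0,0],"twist":[0,0,0],"grip":1},{"xyz":[0,0,0],"twist":[0,0,0],"grip":1},{"xyz":[0,0,0],"twist":[0,0,0],"grip":1},{"xyz":[0,0,0],"twist":[0,0,0],"grip":1},{"xyz":[0,0,0],"twist":[0,0,0],"grip":1}], "force": 15}}

```text
clock: 10.1
position: [0.6287, -0.0213, 0.1972]
ee_rot: [2.063, 2.369, 0.001]
force: [-0.3, 0.2, 0.3]
width: 0.508
```

Request:
{"api": "jog_arm", "payload": {"moves": [{"xyz":[0,0,0],"twist":[0,0,0],"grip":1},{"xyz":[0,0,0],"twist":[0,0,0],"grip":1},{"xyz":[0,0,0],"twist":[0,0,0],"grip":1},{"xyz":[0,0,0],"twist":[0,0,0],"grip":1},{"xyz":[0,0,0],"twist":[0,0,0],"grip":1}]}}

```text
clock: 10.72
position: [0.631, -0.021, 0.197]
ee_rot: [2.06, 2.367, 0.005]
force: [10.3, 0.1, -7.6]
width: 0.103
```

```bash
python3 - <<'E'
from h import *
s=arm.observe(); print(s["clock"],s["position"],tou(s["position"]),s["force"],s["ft_torque"],s["width"])
E
```

```text
10.725 [ 0.631 -0.021  0.197] [-0.0476  0.0068  0.197 ] [10.2891  0.1411 -7.6108] [-0.0557 -2.1018  0.0175] 0.10299747470790471
```

```bash
python3 - <<'E'
import numpy as np
for t in np.arange(0,.701,.07): 
    c,s=np.cos(t),np.sin(t); print(round(t,2),round((.14-.14*c+.05*s)/.06,3),round(-(.14*s+.05*c-.05)/.06,3))
E
```

```text
0.0 0.0 -0.0
0.07 0.064 -0.161
0.14 0.139 -0.317
0.21 0.225 -0.468
0.28 0.321 -0.612
0.35 0.427 -0.75
0.42 0.543 -0.879
0.49 0.667 -1.0
0.56 0.799 -1.112
0.63 0.939 -1.215
0.7 1.086 -1.307
```

Request:
{"api": "jog_arm", "payload": {"moves": [{"xyz":[0,0.1,-0.16],"twist":[0,0,0],"grip":1},{"xyz":[0,0.18,-0.32],"twist":[0,0,0],"grip":1},{"xyz":[0,0.265,-0.47],"twist":[0,0,0],"grip":1},{"xyz":[0,0.36,-0.61],"twist":[0,0,0],"grip":1},{"xyz":[0,0.467,-0.75],"twist":[0,0,0],"grip":1}], "force": 35}}

```text
clock: 11.35
position: [0.6557, -0.0175, 0.2424]
ee_rot: [-2.062, -2.368, 0.002]
force: [-4.0, -0.2, -4.5]
width: 0.096
```

```bash
python3 - <<'E'
from h import *
s=arm.observe(); print(s["clock"],s["position"],tou(s["position"]),s["force"],s["ft_torque"],s["width"])
E
```

```text
11.35 [ 0.6557 -0.0175  0.2424] [-0.0227  0.0069  0.2424] [-4.0192 -0.1774 -4.4598] [-0.0834  1.0873 -0.0214] 0.09638127043422862
```

Request:
{"api": "jog_arm", "payload": {"moves": [{"xyz":[0,0.116,-0.129],"twist":[0,0,0],"grip":1},{"xyz":[0,0.24,-0.25],"twist":[0,0,0],"grip":1},{"xyz":[0,0.372,-0.362],"twist":[0,0,0],"grip":1},{"xyz":[0,0.512,-0.465],"twist":[0,0,0],"grip":1},{"xyz":[0,0.659,-0.557],"twist":[0,0,0],"grip":1}]}}

```text
clock: 11.98
position: [0.6946, -0.0119, 0.2777]
ee_rot: [-2.062, -2.368, 0.0]
force: [-14.1, 0.8, 11.6]
width: 0.099
```

```bash
python3 - <<'E'
from h import *
j=arm.get_image("top"); i=arm.get_image("scene"); s=arm.observe(); print(s["clock"],s["position"],tou(s["position"]),s["force"],s["width"])
cv2.imwrite("pics/top3.png",j);cv2.imwrite("pics/scene3.png",i)
cv2.imwrite("pics/lid3.png",cv2.resize(j[135:235,290:390],(600,600),interpolation=cv2.INTER_CUBIC))
E
```

```text
12.075 [ 0.6959 -0.0118  0.2783] [0.0179 0.007  0.2783] [-10.3828   0.3515  12.2196] 0.0917294687747799
```

View pics/lid3.png

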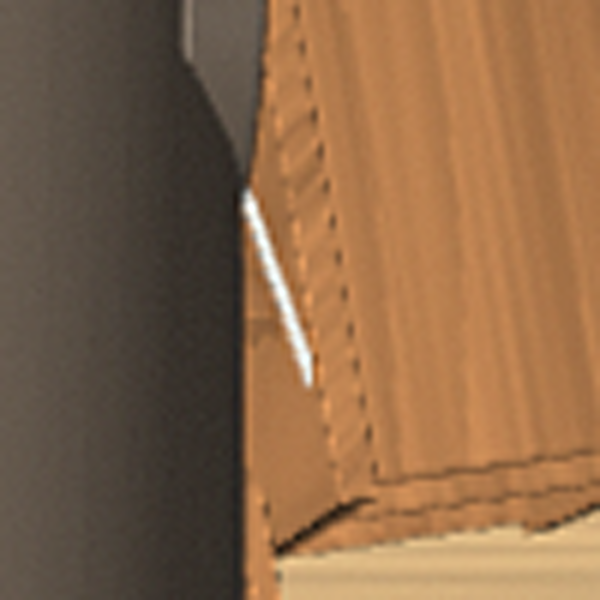

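The crop shows the tape from (247,195) to (308,385), with the lid beside and still below it; its front edge is faint at row 325. I'll fit the tape angle subpixel and the lid corner with the same model.

```bash
cat >>h.py <<'E'
def proj(n,X):
    p=P[n]; c=(np.atleast_2d(X)-p["T"][:3,3])@p["T"][:3,:3]; u=c@p["mtx"].T; return u[:,:2]/u[:,2:]
HX=.0925
def side(r,h,t,y=-.102,dx=0,dy=0): # point at r along, h above underside, lid angle t
    c,s=np.cos(t),np.sin(t); return w(HX-r*c+h*s+dx,y+dy,.155+r*s+h*c)
def strip(t,dx=0,dy=0):
    q=[side(r,h,t,-.102,dx,dy) for r in np.linspace(.100,.215,24) for h in np.linspace(-.007,.007,5)]
    return proj("top",q)
def tapefit(img,rows=(155,212),cols=(326,346)):
    b=img[...,0].astype(float); m=np.zeros_like(b); m[rows[0]:rows[1],cols[0]:cols[1]]=np.clip(b-105,0,None)[rows[0]:rows[1],cols[0]:cols[1]]
    v,u=np.nonzero(m); q=np.c_[u,v].astype(float); k=m[v,u]; c=np.average(q,0,k); C=np.cov(q.T,aweights=k)
    return c,C
E
python3 - <<'E'
from h import *
j=cv2.imread("pics/top0.png"); c,C=tapefit(j)
L,V=np.linalg.eigh(C); a=V[:,1]*np.sign(V[1,1]); e=np.sqrt(3*L[1])*a; print("tape cen",c,"ends",c-e,c+e)
obs=np.r_[c-e,c+e]
def f(q,h0=0):
    s=strip(*q); m=s.mean(0); l,v=np.linalg.eigh(np.cov(s.T)); d=v[:,1]*np.sign(v[1,1])*np.sqrt(3*l[1]); return np.r_[m-d,m+d]
for mode in("theta","theta,dy","all"):
    g={"theta":lambda q:f((q[0],0,0))-obs,"theta,dy":lambda q:f((q[0],0,q[1]))-obs,"all":lambda q:f(q)-obs}[mode]
    r=least_squares(g,[.78,0,0][:{"theta":1,"theta,dy":2,"all":3}[mode]]); print(mode,r.x,r.fun)
k=cv2.imread("pics/top3.png")[170:215,318:358]
k=np.clip((k.astype(float)-40)*1.6,0,255).astype(np.uint8)
cv2.imwrite("pics/z3.png",cv2.resize(k,None,fx=13,fy=13,interpolation=cv2.INTER_NEAREST))
for t in(.68,.7,.72,.74): print(t,"lower/upper front corner px",proj("top",[side(.18,0,t,-.098),side(.18,.014,t,-.098)]))
E
```

```text
tape cen [336.0313 182.3439] ends [330.5654 166.6507] [341.4973 198.0371]
theta [0.7419] [ 0.5504  0.3767  0.6735 -0.1652]
theta,dy [0.7433 0.0014] [-0.0236  0.4088  0.0477 -0.1826]
all [0.7267 0.0024 0.0011] [-0.0268 -0.001   0.0245  0.0008]
0.68 lower/upper front corner px [[336.9208 191.9825]
 [337.0142 187.3616]]
0.7 lower/upper front corner px [[336.9412 190.793 ]
 [337.0084 186.0705]]
0.72 lower/upper front corner px [[336.9549 189.5777]
 [336.9956 184.7555]]
0.74 lower/upper front corner px [[336.9619 188.337 ]
 [336.9759 183.4173]]
```

View pics/z3.png

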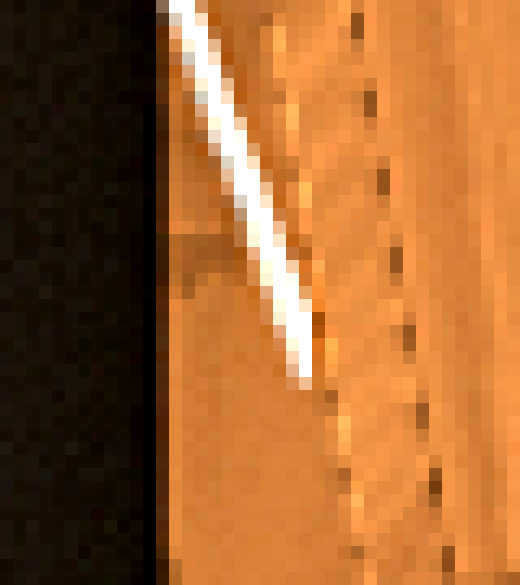

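Zoomed, the tape is the white strip, and the lid's dark front band is at image rows of about 187.6 to 191, near column 335. The model fit puts the tape at about 0.735 and the lid at about 0.70, so I'll raise it slightly, ease the radial stress, and measure again.

Request:
{"api": "jog_arm", "payload": {"moves": [{"xyz":[0,0.027,-0.03],"twist":[0,0,0],"grip":1},{"xyz":[0,0.053,-0.06],"twist":[0,0,0],"grip":1},{"xyz":[0,0.053,-0.06],"twist":[0,0,0],"grip":1}], "force": 40}}

```text
clock: 12.45
position: [0.6986, -0.0114, 0.28]
ee_rot: [-2.063, -2.369, -0.001]
force: [-6.4, 0.1, 3.9]
width: 0.094
```

```bash
python3 - <<'E'
from h import *
im=[arm.get_image("top").astype(float) for _ in range(6)]; j=np.mean(im,0); i=arm.get_image("scene"); s=arm.observe(); q=tou(s["position"])
print(s["clock"],q,s["force"],s["width"]," FK lid",np.arctan2(q[2]+.008-.155,HX-q[0])-np.arctan2(.05,.14), np.hypot(q[2]+.008-.155,HX-q[0]))
np.save("pics/top4.npy",j); cv2.imwrite("pics/scene4.png",i)
print(j[180:196,330:340,1].round().astype(int))
k=np.hstack([cv2.resize(i[120:300,200:380],(500,500),interpolation=cv2.INTER_CUBIC)]); cv2.imwrite("pics/s4.png",k)
E
```

```text
12.8 [0.0206 0.007  0.2799] [-6.138   0.4233  3.6815] 0.09058966744691109  FK lid 0.7317055325322428 0.15114842617217156
[[ 83 108 102  96 142 239 212 113 114 122]
 [ 82 109 104  98 102 172 245 140 109 119]
 [ 85 112 108 105 108 162 241 186 104 113]
 [ 86 113 109 106 100 116 200 240 120 107]
 [ 85 115 112 107 104 108 181 248 161 107]
 [ 84 122 119 114 115 104 162 251 184 102]
 [ 76 106 101  99  98  90 140 247 234 118]
 [ 72 106 101  99  98  90 114 205 243 159]
 [ 69 106 100 102 107  98 111 195 246 184]
 [ 66 103  97 106 125 110 100 148 244 233]
 [ 67  99  96 107 115 114 110 126 203 243]
 [ 76 124 120 116 113 114 112 124 192 248]
 [ 76 122 117 115 112 113 114 109 145 242]
 [ 74 122 117 115 112 114 114 111 124 201]
 [ 76 122 117 114 113 113 115 114 123 192]
 [ 76 124 117 115 114 114 116 116 110 147]]
```

View pics/s4.png

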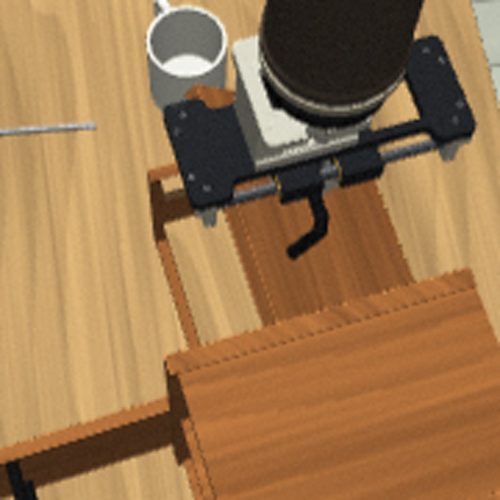

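```bash
python3 - <<'E'
from h import *
from scipy.optimize import brentq
j=np.load("pics/top4.npy"); c0,C0=tapefit(cv2.imread("pics/top0.png")); c1,C1=tapefit(j,(174,212)); print(c0,c1)
def row(t,h,col,dx,dy=.001):
    a,b=proj("top",[side(.18,h,t,-.098,dx,dy),side(.18,h,t,-.04,dx,dy)]); return a[1]+(b[1]-a[1])*(col-a[0])/(b[0]-a[0])
def col(img):
    p=img[180:196,331:333,1].mean(1)
    return p
p=col(j); print(p.round(1))
for dx in(0,.0012,.0024):
    for h,obs in((.014,185.5),(0,190.5)):
        print(dx,h,brentq(lambda t:row(t,h,331.5,dx)-obs,.5,1))
# tape theta for fixed dx using centroid+direction
L,V=np.linalg.eigh(C0); a=V[:,1]*np.sign(V[1,1]); e=np.sqrt(3*L[1])*a; obs=np.r_[c0-e,c0+e]
def f(q):
    s=strip(*q); m=s.mean(0); l,v=np.linalg.eigh(np.cov(s.T)); d=v[:,1]*np.sign(v[1,1])*np.sqrt(3*l[1]); return np.r_[m-d,m+d]
for dx in(0,.0012,.0024):
    r=least_squares(lambda q:f((q[0],dx,q[1]))-obs,[.74,0]); print("tape",dx,r.x,r.fun)
    r=least_squares(lambda q:(f((q[0],dx,q[1]))-obs)[2:],[.74,0]); print("  outer end only",r.x)
    r=least_squares(lambda q:strip(q[0],dx,q[1]).mean(0)-c0,[.74,0]); print("  centroid only",r.x)
E
```

```text
[336.0313 182.3439] [337.4989 186.3986]
[104.9 106.6 109.9 110.9 113.4 120.6 103.7 103.3 102.9  99.8  97.6 121.9
 119.7 119.7 119.2 120.1]
0 0.014 0.7203769714838918
0 0 0.7174471353193644
0.0012 0.014 0.7124160080257131
0.0012 0 0.708862023943779
0.0024 0.014 0.7044106114763782
0.0024 0 0.7002141729082397
tape 0 [0.7433 0.0014] [-0.0236  0.4088  0.0477 -0.1826]
  outer end only [0.741  0.0015]
  centroid only [0.7454 0.0014]
tape 0.0012 [0.735  0.0012] [-0.0255  0.2022  0.0362 -0.0903]
  outer end only [0.7338 0.0013]
  centroid only [0.736  0.0012]
tape 0.0024 [0.7265 0.0011] [-0.0268 -0.0038  0.0244  0.002 ]
  outer end only [0.7266 0.0011]
  centroid only [0.7265 0.001 ]
```

Request:
{"api": "jog_arm", "payload": {"moves": [{"xyz":[0,0.026,-0.015],"twist":[0,0,0],"grip":1},{"xyz":[0,0.052,-0.03],"twist":[0,0,0],"grip":1},{"xyz":[0,0.052,-0.03],"twist":[0,0,0],"grip":1},{"xyz":[0,0.052,-0.03],"twist":[0,0,0],"grip":1}]}}

```text
clock: 13.3
position: [0.7015, -0.011, 0.2816]
ee_rot: [-2.063, -2.369, -0.0]
force: [-5.0, 0.3, 2.7]
width: 0.092
```

```bash
python3 - <<'E'
from h import *
from scipy.optimize import brentq
j=np.mean([arm.get_image("top").astype(float) for _ in range(4)],0); s=arm.observe(); q=tou(s["position"])
print(s["clock"],q,s["force"],s["width"]," FK lid",np.arctan2(q[2]+.008-.155,HX-q[0])-np.arctan2(.05,.14))
p=j[178:196,331:333,1]; print(p.mean(1).round(1))
def row(t,h,col,dx,dy=.001):
    a,b=proj("top",[side(.18,h,t,-.098,dx,dy),side(.18,h,t,-.04,dx,dy)]); return a[1]+(b[1]-a[1])*(col-a[0])/(b[0]-a[0])
for t in(.72,.73,.74,.75): print(t,row(t,.014,331.5,.0012),row(t,0,331.5,.0012))
k=np.clip((j[165:210,318:358]-40)*1.6,0,255).astype(np.uint8); cv2.imwrite("pics/z5.png",cv2.resize(k,None,fx=12,fy=12,interpolation=cv2.INTER_NEAREST))
E
```

```text
13.5 [0.0235 0.007  0.2815] [-6.5208  0.6319  2.1531] 0.09683708423556951  FK lid 0.7540996755090861
[101.6 102.6 106.2 108.6 107.1 103.2 108.  104.8 101.6 110.  125.9 119.2
 118.6 118.8 118.8 118.8 118.4 119.4]
0.72 184.9972034865314 189.82006530977876
0.73 184.3289062860276 189.202652763746
0.74 183.65462108585868 188.57873252260157
0.75 182.97442582646505 187.94836951841017
```

View pics/z5.png

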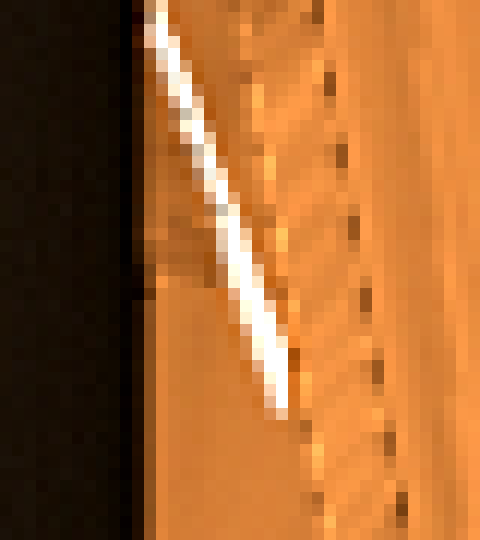

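The band shows the lid almost at the strip, with the tape above row 184 slightly covered on its left. Compare visible tape width per row with the unoccluded picture, as a direct relative check.

```bash
python3 - <<'E'
from h import *
j5=np.mean([arm.get_image("top").astype(float) for _ in range(4)],0); np.save("pics/top5.npy",j5)
I=[cv2.imread("pics/top0.png").astype(float),cv2.imread("pics/top2.png").astype(float),cv2.imread("pics/top3.png").astype(float),np.load("pics/top4.npy"),j5]
def prof(j):
    b=j[164:202,326:348,0]; return np.clip(b-100,0,None).sum(1)/130
W=np.array([prof(j) for j in I]).T
for a in range(0,38,2): print(164+a,W[a:a+2].mean(0).round(2))
# where lid side edges (y=-.098, h=.014) and tape edges project, for offsets A(-7..7), B(0..14)
for t in(.70,.72,.74):
  for y,h in((-.098,.014),(-.102,-.007),(-.102,0),(-.102,.007),(-.102,.014)):
    a=proj("top",[side(r,h,t,y,0,.0013) for r in(.11,.14,.17)]); print(t,y,h,[round(np.interp(v,a[::1,1],a[:,0]),2) for v in(172,176,180,184)])
E
```

```text
164 [0.11 0.15 0.   0.19 0.2 ]
166 [0.7  0.87 0.38 1.   1.04]
168 [1.53 1.84 1.88 2.06 1.64]
170 [1.5  1.77 1.95 1.64 1.27]
172 [1.48 1.78 2.05 1.82 1.5 ]
174 [1.61 1.93 2.12 1.56 1.29]
176 [1.46 1.78 1.96 1.78 1.16]
178 [1.55 1.87 2.1  1.79 1.15]
180 [1.75 2.07 2.28 1.74 1.23]
182 [1.71 2.03 2.21 1.81 1.29]
184 [1.6  1.9  2.11 1.92 1.89]
186 [1.51 1.83 2.06 2.09 2.11]
188 [1.63 1.95 2.21 2.22 2.21]
190 [1.65 1.98 2.22 2.23 2.24]
192 [1.66 1.96 2.22 2.22 2.24]
194 [1.88 2.21 2.44 2.46 2.47]
196 [1.13 1.35 1.53 1.53 1.53]
198 [0.46 0.59 0.67 0.69 0.7 ]
200 [0. 0. 0. 0. 0.]
0.7 -0.098 0.014 [np.float64(331.54), np.float64(332.93), np.float64(334.31), np.float64(335.5)]
0.7 -0.102 -0.007 [np.float64(331.75), np.float64(332.22), np.float64(333.6), np.float64(334.98)]
0.7 -0.102 0 [np.float64(331.76), np.float64(333.03), np.float64(334.42), np.float64(335.8)]
0.7 -0.102 0.007 [np.float64(332.46), np.float64(333.86), np.float64(335.25), np.float64(336.65)]
0.7 -0.102 0.014 [np.float64(333.29), np.float64(334.7), np.float64(336.1), np.float64(337.22)]
0.72 -0.098 0.014 [np.float64(331.85), 
[... 242 characters left out ...]
64(336.19)]
0.72 -0.102 0.007 [np.float64(332.75), np.float64(334.18), np.float64(335.62), np.float64(337.06)]
0.72 -0.102 0.014 [np.float64(333.61), np.float64(335.06), np.float64(336.51), np.float64(337.21)]
0.74 -0.098 0.014 [np.float64(332.18), np.float64(333.65), np.float64(335.12), np.float64(335.46)]
0.74 -0.102 -0.007 [np.float64(331.78), np.float64(332.78), np.float64(334.24), np.float64(335.7)]
0.74 -0.102 0 [np.float64(332.18), np.float64(333.65), np.float64(335.12), np.float64(336.59)]
0.74 -0.102 0.007 [np.float64(333.05), np.float64(334.54), np.float64(336.02), np.float64(337.18)]
0.74 -0.102 0.014 [np.float64(333.95), np.float64(335.44), np.float64(336.94), np.float64(337.19)]
```

```bash
python3 - <<'E'
from h import *
I0=cv2.imread("pics/top0.png").astype(float); I2=cv2.imread("pics/top2.png").astype(float); I3=cv2.imread("pics/top3.png").astype(float)
def prof(j):
    b=j[:,326:348,0]-0; bg=52; return np.clip(b-100,0,None).sum(1)
p0=prof(I2); 
for n,j in(("3",I3),("4",np.load("pics/top4.npy")),("5",np.load("pics/top5.npy"))):
    p=prof(j); k=p[188:198].sum()/p0[188:198].sum(); rows=np.arange(168,184); f=1-p[rows]/(k*p0[rows])
    ctr=[proj("top",side(r,0,.72,-.102,0,.0013))[0,1] for r in np.linspace(.1,.19,20)]
    r=np.interp(rows,ctr,np.linspace(.1,.19,20)); (s,c),V=np.polyfit(r-.14,f*14,1,cov=True)
    print(n,"k",round(k,2),"occl@140mm",c.round(2),"slope rad",s/1000,"+-",np.sqrt(V[0,0])/1000,"offset@140",np.sqrt(V[1,1]).round(2))
E
```

```text
3 k 1.12 occl@140mm 0.22 slope rad -0.00867162086571821 +- 0.010733900289324878 offset@140 0.25
4 k 1.13 occl@140mm 2.7 slope rad 0.036626644287361974 +- 0.023025115920403127 offset@140 0.53
5 k 1.13 occl@140mm 6.14 slope rad 0.060718905864193894 +- 0.024732111201530967 offset@140 0.56
```

Request:
{"api": "jog_arm", "payload": {"moves": [{"xyz":[0,-0.015,0.008],"twist":[0,0,0],"grip":1},{"xyz":[0,-0.028,0.015],"twist":[0,0,0],"grip":1},{"xyz":[0,-0.028,0.015],"twist":[0,0,0],"grip":1}]}}

```text
clock: 14.08
position: [0.6998, -0.0113, 0.2807]
ee_rot: [-2.063, -2.369, -0.0]
force: [-7.0, 0.1, 2.3]
width: 0.09
```

```bash
cat >occ.py <<'E'
from h import *
from scipy.optimize import brentq
I2=cv2.imread("pics/top2.png").astype(float)
def prof(j): return np.clip(j[:,326:348,0]-100,0,None).sum(1)
p0=prof(I2); j=np.mean([arm.get_image("top").astype(float) for _ in range(3)],0); s=arm.observe(); q=tou(s["position"])
p=prof(j); k=p[188:198].sum()/p0[188:198].sum(); rows=np.arange(168,184); f=1-p[rows]/(k*p0[rows])
g=np.linspace(.1,.19,20); ctr=[proj("top",side(r,0,.72,-.102,0,.0013))[0,1] for r in g]
r=np.interp(rows,ctr,g); (sl,c),V=np.polyfit(r-.14,f*14,1,cov=True)
th=brentq(lambda t:HX-.14*np.cos(t)+.05*np.sin(t)-q[0],.4,1)
print(s["clock"],q,s["force"],s["width"],"theta_x",th,"occ",c,"slope",sl/1e3,np.sqrt(V[0,0])/1e3)
np.save("pics/last.npy",j)
E
python3 occ.py
```

```text
14.225 [0.0218 0.007  0.2806] [-5.4479 -0.2693  2.1302] 0.09560624472653595 theta_x 0.7323478517929018 occ 4.082472042127491 slope 0.04212482650082894 0.023939601581598004
```

Request:
{"api": "jog_arm", "payload": {"moves": [{"xyz":[0,-0.01,0.006],"twist":[0,0,0],"grip":1},{"xyz":[0,-0.018,0.01],"twist":[0,0,0],"grip":1},{"xyz":[0,-0.018,0.01],"twist":[0,0,0],"grip":1}]}}

```text
clock: 14.6
position: [0.6988, -0.0114, 0.2801]
ee_rot: [-2.063, -2.369, -0.0]
force: [-6.2, 0.2, 2.7]
width: 0.095
```

```bash
python3 occ.py
```

```text
14.75 [0.0209 0.007  0.2801] [-5.93    0.5531  2.0884] 0.09560660024697773 theta_x 0.7249828730279599 occ 2.9084096132814765 slope 0.0448472919526681 0.02098249828434733
```

Request:
{"api": "jog_arm", "payload": {"moves": [{"xyz":[0,-0.01,0.006],"twist":[0,0,0],"grip":1},{"xyz":[0,-0.018,0.01],"twist":[0,0,0],"grip":1},{"xyz":[0,-0.018,0.01],"twist":[0,0,0],"grip":1}]}}

```text
clock: 15.12
position: [0.6977, -0.0115, 0.2795]
ee_rot: [-2.063, -2.369, -0.0]
force: [-5.2, -0.5, 2.5]
width: 0.092
```

```bash
python3 occ.py
```

```text
15.275 [0.0198 0.007  0.2795] [-5.9923  0.6929  1.869 ] 0.09471270334426451 theta_x 0.7169684387228774 occ 1.87788713359976 slope 0.03299128482570496 0.023274648380928614
```

The lid covers more of the tape towards its front at every angle tried, so the lid is still slightly above the strip. They coincide at about 0.70, so I'll ease down by about 0.014 rad.

Request:
{"api": "jog_arm", "payload": {"moves": [{"xyz":[0,-0.01,0.006],"twist":[0,0,0],"grip":1},{"xyz":[0,-0.02,0.011],"twist":[0,0,0],"grip":1},{"xyz":[0,-0.028,0.016],"twist":[0,0,0],"grip":1},{"xyz":[0,-0.028,0.016],"twist":[0,0,0],"grip":1}]}}

```text
clock: 15.78
position: [0.6962, -0.0118, 0.2786]
ee_rot: [-2.063, -2.369, -0.001]
force: [-6.5, -0.0, 2.2]
width: 0.094
```

```bash
python3 occ.py; python3 - <<'E'
from h import *
j=np.load("pics/last.npy"); i=arm.get_image("scene")
k=np.clip((j[160:210,315:360]-40)*1.6,0,255).astype(np.uint8)
cv2.imwrite("pics/fin.png",np.hstack([cv2.resize(k,(400,444),interpolation=cv2.INTER_NEAREST),cv2.resize(i[60:282,140:340],(400,444))]))
# tape under "beside the lid" hypothesis (h 0..14), dx=0
c,C=tapefit(cv2.imread("pics/top0.png")); L,V=np.linalg.eigh(C); a=V[:,1]*np.sign(V[1,1]); e=np.sqrt(3*L[1])*a; obs=np.r_[c-e,c+e]
for off in(0,.007):
  def f(q,dx):
    s=proj("top",[side(r,h+off,q[0],-.102,dx,q[1]) for r in np.linspace(.1,.215,24) for h in np.linspace(-.007,.007,5)])
    m=s.mean(0); l,v=np.linalg.eigh(np.cov(s.T)); d=v[:,1]*np.sign(v[1,1])*np.sqrt(3*l[1]); return np.r_[m-d,m+d]-obs
  for dx in(-.0012,0,.0012):
    r=least_squares(f,[.72,0],args=(dx,)); print(off,dx,r.x,r.fun)
E
```

```text
15.925 [0.0182 0.007  0.2786] [-5.3784  1.3898  2.2109] 0.09444463316871926 theta_x 0.7042982792913288 occ 0.2152394448527869 slope 0.001694284627255986 0.005149336433615483
0 -0.0012 [0.7517 0.0016] [-0.0213  0.6159  0.0587 -0.2749]
0 0 [0.7433 0.0014] [-0.0236  0.4088  0.0477 -0.1826]
0 0.0012 [0.735  0.0012] [-0.0255  0.2022  0.0362 -0.0903]
0.007 -0.0012 [0.7133 0.0017] [-0.062  -0.4364  0.03    0.2019]
0.007 0 [0.705  0.0015] [-0.0619 -0.6354  0.0176  0.2943]
0.007 0.0012 [0.6966 0.0013] [-0.0613 -0.8336  0.0049  0.3867]
```

View pics/fin.png

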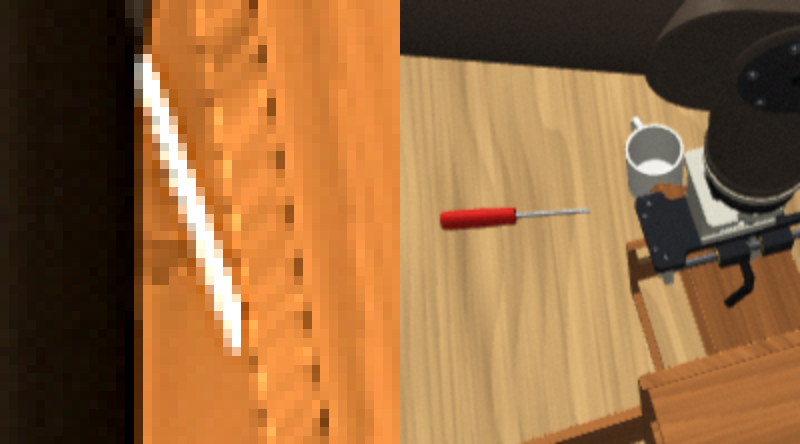

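The final picture shows the tape clear and parallel beside the lid's edge, with the handle held and the mug and screwdriver in place. I'll make a tiny upward nudge to split the estimates (0.705 to 0.727), then check the door and the bystanders and hand in.

Request:
{"api": "jog_arm", "payload": {"moves": [{"xyz":[0,0.013,-0.007],"twist":[0,0,0],"grip":1},{"xyz":[0,0.013,-0.007],"twist":[0,0,0],"grip":1},{"xyz":[0,0.013,-0.007],"twist":[0,0,0],"grip":1}]}}

```text
clock: 16.35
position: [0.6969, -0.0117, 0.279]
ee_rot: [-2.063, -2.369, -0.0]
force: [-6.3, 0.6, 1.7]
width: 0.092
```

```bash
python3 occ.py; python3 - <<'E'
from h import *
a=cv2.imread("pics/scene0.png").astype(int); b=arm.get_image("scene").astype(int)
t0=cv2.imread("pics/top0.png").astype(int); t1=arm.get_image("top").astype(int)
for n,x,y,(r0,r1,c0,c1) in(("screwdriver",a,b,(155,182,155,240)),("stay",a,b,(315,372,190,250)),("flask",a,b,(370,415,280,325)),("mug",t0,t1,(185,225,172,218)),("stay top",t0,t1,(245,297,355,395))):
    d=np.abs(x-y)[r0:r1,c0:c1].max(2); print(n,"frac changed",(d>40).mean().round(3))
s=arm.observe(); print(s["joints"],np.abs(s["dq"]).max())
E
```

```text
16.5 [0.0189 0.007  0.279 ] [-6.0029 -0.27    3.0566] 0.09336925294917406 theta_x 0.710181444289023 occ 1.0243202108508953 slope 0.021318380651428104 0.01406978361318835
screwdriver frac changed 0.0
stay frac changed 0.0
flask frac changed 0.0
mug frac changed 0.0
stay top frac changed 0.011
[-0.2162  0.5357  0.2639  1.3261 -0.1391  1.2976  0.1878] 0.0019288347784582184
```

```bash
python3 -c "
from cell import arm
print(arm.sign_off())"
```

```text
the job is handed in; nothing more can be done
None
```

The door is open and about square, and the gripper is holding the lid at about 0.71 rad. I believe that lies along the tape, but the angle is less certain than the rest. I handed the job in at 16.6 s of the 51 s allowed.

- **Door:** I pulled it by its handle to its stop, eased it back a little and let go. The picture then put it at about 1.59 to 1.63 rad, slightly past square.
- **Lid:** I raised it by its handle, keeping hold throughout with 40 N on the bar at the end. I went up to about 0.745, then eased back down under control. It never dropped, and the arm was still at the last check.
- **Things on the desk:** the screwdriver, stay, mug and flask showed essentially no change between the first and last pictures. The highest force reading was about 31 N, at the door stop; it was about 7 N at the end.

**Checks that disagreed:** the tape angle came out differently by method.
- **Tape line alone:** its direction gave about 0.727.
- **Tape position, if its centre line points exactly at the hinge:** 0.735 to 0.75.
- **Tape position, if the strip sits level with the lid's thickness:** about 0.705.
- **Lid edge against the tape:** comparing how much tape the lid covered gave 0.69 to 0.705.

I trusted the last check most and finished slightly above it. The remaining error is probably 0.01 to 0.02 rad. It would be about 0.03 to 0.04 rad if the strip really does point exactly at the hinge.

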